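Key and dial: draw the shackle of the pantry lock-box

ROBOT

A 7-joint arm with a two-finger parallel gripper is mounted at the origin on a cart in front of the work surface, level with it; the furniture and walls round the work are solid. World frame = base frame: x ahead of the robot, y to its left, z up, the work surface at z = 0. Lengths are in m, angles in rad, forces in N, time in s.
With the tool pointing down it reaches from about 0.425 to 1.025 m from the base axis. Payload 9.4 kg.
Tool frame: the origin (TCP) lies at the very end of the fingers, on their centre line; the grasp point (between the pads) lies arm.tcp_to_grasp behind it (arm.tcp_to_grasp is the distance from the TCP to the grasp point, in m); z points along the fingers, y is the direction in which the jaws open and shut (so a half turn about z gives the same grasp; the last joint's range is limited). The gripper opens to 93 mm and grips with 3 to 60 N. Pads are 15 mm wide; open, the fingers measure 128 mm over their backs; the gripper's body (75 mm by 188 mm) begins 65 mm behind the grasp point.
Start: joints at [1.042, 0.599, -0.003, 1.599, 0.002, 0.943, -0.08], TCP at [0.317, -0.652, 0.186] pointing down, gripper open.
Joint ranges: [-2.57, 2.57], [-0.35, 1.97], [-1.29, 1.29], [0.11, 2.56], [-1.05, 4.19], [0.11, 1.86], [-2.63, 2.63]. Speed limits (rad/s): [2.22, 2.22, 3.01, 3.01, 3.14, 3.14, 3.14].

INTERFACE

Orientations are given as a unit quaternion [x, y, z, w].
In Python, from rig import arm, get_image, spotter gives the robot as it stands.
- The arm moves only by the shell command python3 -m jog 'ROWS' [FORCE]. ROWS is JSON, a list that holds one entry, the list of rows, each a list of 7 numbers: the opening in per cent of the stroke, from 0 (shut) to 100 (fully open), then the shift along the tool's x, y, z in m, then the turn, a rotation vector about the tool's x, y, z in rad. A call has 1 to 10 rows; each row shifts and turns the commanded pose from where the row before left it, along the tool's axes as they then stand; what a row does not reach is not made up. A row lasts 1/8 s, in which the tool goes at most 62.5 mm and 10.7 degrees, less where a joint would pass 70% of its speed; a pose out of reach is approached as far as the arm can. A call with a gripper value outside its range is refused whole. The fingers move at their own pace and stop on an object; FORCE is the grip in N (left out, the last holds). Time passes only in rows, so rows that do not move let the fingers close. It gives the time, the measured TCP pose, the force and the opening at its end, in the units of the state.
- arm.observe(): the state, without advancing time (a new reading comes with each control period).
- get_image(name): name is "scene" or "top" or "wrist"; returns a dict with "image" (480x640x3 uint8, blue, green, red), "vfov" (degrees; the focal length in pixels is half the picture's height over the tangent of half this angle, whatever the lens; pixels are square), "cx", "cy" (the principal point, pixels), "k1" (the pictures are not rectified: a ray, as slopes to the right and down, at radius r is drawn at 1 + k1 r^2 times it, then the intrinsics apply), "position" and "attitude" of the camera in the world; the wrist camera has in their place "hand_eye" (4x4, takes a point from camera to tool coordinates, whose origin is the TCP and whose axes are the flange's). Camera axes: x right, y down, z forward; pixel columns grow to the right and rows downward; lengths in m; the calibration is good to about 2 mm. A picture is of the moment at which its call begins: read the wrist's pose just before it. There is no depth.
- arm.finish_job(): hands the job in, once; it reports no verdict.
Trained networks look in a picture, given as the dict that the camera call returned (one of the last four; its "shot" number tells which), for a name from the list of things; names that differ only in an ending like _2 or _b are one class to them, and where a whole thing is asked for, a point or a joint stands for the part that bears it (a point fixed in the world has none). Each returns a list of dicts, best first, with "conf" (0 to 1); they miss things now and then, are a little off and sometimes report something else, mostly with a low value. They report only what shows in the picture. A call takes as long as a camera call.
- spotter.boxes_of(picture, target): "bbox" ([left, top, width, height] as shares, 0 to 1, of the picture: columns of its width, rows of its height, round what is visible of it).
The state is a dict: "time_s": time; "joints": joint angles; "qd": joint speeds; "joint_efforts": joint torques, N m; "tcp_pos": TCP position; "ee_rot": TCP orientation; "contact_force": force on the tool from outside, world axes, zero at the start; "torque": the same for the moment, N m; "grip_width": opening from 0.0 (shut) to 1.0 (fully open).
Only numpy, scipy, OpenCV 4.12 (cv2) and the standard library are available. Lean on these libraries where they do the work, as an engineer would, in place of code of your own. Each camera call takes 0.05 s, during which the arm holds its last target. There are 200 camera calls.

TASK

Unlock the wooden box: take the dial key out of its stand, plug its square end fully home into the dial's socket and turn the dial with it until the notch comes over the shackle's toe and the shackle clicks up. Leave the key in the dial, draw the shackle straight up out of the lock, and finish while holding it still in the gripper above the lock, its lowest part higher than the top of the key. Leave the other things on the worktop where they are.

Things in the scene. Friction and masses are not known exactly. Their poses are not given: they have to be found in the camera images.
- lockbox: Fixed wooden box, 180 (x) by 250 (y) by 60 mm tall; origin on the worktop below the middle of the lock, box from -60 to +120 mm in its x (away from the robot at yaw 0). On top, along its y: dial axis at y +55 mm; steel guide block for the shackle's legs at y -82 to -5, 34 mm wide, top 92 mm above the worktop. A hasp strap runs under the bow.
- dial (a joint): Dial angle (rad), anticlockwise from above; starts 0.5 to 1.4, stops at -0.5 and 1.8; turns stiffly (0.1 N m), stays put. Steel disc, radius 45 mm, 8 mm thick, with ticks and one V notch in its rim. At 0 the notch is over the shackle's toe: within about 0.1 of 0 the sprung shackle clicks up 5 to 7 mm into it, and the dial then has only that play. Elsewhere the disc keeps the toe down.
- dial_mouth (a point): Centre of the mouth of the square socket in the dial's hub (36 mm square, 22 mm tall), on the dial's axis, 107.6 mm above the worktop. Socket 19x19 mm, 20 mm deep, mouth chamfered 3 mm, sides along this frame's x and y, which turn with the dial (yaw = lockbox yaw + dial angle). z up.
- key_grip (a point): Grip point of the loose dark steel key (62 mm tall, 80 g), on its axis, 48 mm above the plug's end, 30 mm above the flange's underside. Key from below: 16 mm square plug, 18 mm long, lowest 4 mm narrowed to 12 mm, sides along x and y; round flange 26 mm across, 4 mm thick; flat head 12 mm thick (x), 36 mm wide (y), 40 mm tall. Starts upright, this point 51 mm above the worktop.
- key_flange (a point): Underside of the key's flange, on the key's axis, axes as key_grip. With the key fully home it lies on the hub, at dial_mouth.
- key_stand: Fixed light wood block, 60x60x16 mm, origin at the centre of its underside; the key's plug stands 13 mm deep in its wide square hole (19 mm).
- shackle_grip (a point): Middle of the crown of the shackle's bow, a steel bar 9 mm thick; the bow lies along the lockbox's y, 54 mm wide: pinch it across x. 145 mm above the worktop while locked, 75 mm above the shackle's underside. Loose, 100 g; once it has clicked up it draws straight up out of 11 mm wide guides whose top is 92 mm above the worktop.
- shackle_toe (a point): On the flat toe (8 mm wide, 7 mm thick) that runs from the foot of the shackle's leg nearer the dial along +y to under the disc; 4 mm short of its tip, half-way up its thickness, 62.5 mm along y and 71.5 mm below shackle_grip. 73.5 mm above the worktop while locked, about 80 mm once clicked up. The shackle's underside is 3.5 mm lower.
- lemon: Bystander: whole lemon, 84 mm long; origin at the centre of its underside.
- mug: Bystander: small patterned mug, 60x83x52 mm; origin at the centre of its underside.
- ramekin: Bystander: white ramekin, 78 mm across, 40 mm tall; origin at the centre of its underside.
- egg_cup: Bystander: white egg cup, 49 mm across, 61 mm tall; origin at the centre of its underside.
- mill: Bystander: glass shaker with a grey cap, 44 mm across, 90 mm tall; origin at the centre of its underside.
- shackle: The shackle itself; origin at its underside, straight below shackle_grip (75 mm lower), axes as the lockbox's while locked.
- key: The dial key itself; origin at the end of its plug, on its axis (48 mm below key_grip).

How it is judged:
By the outcome, as a careful person would: the job done as asked, in the order asked, and still so for the second after the job is handed in, while the arm keeps its last pose, push and grip.
It also fails if it takes over 58 s, if anything falls off the work surface, if the arm or the gripper's body presses on something with over 40 N, if the wrist force passes 120 N, or if a joint passes its speed limit or range.

## Working session

There is one attempt and no reset: what is moved stays moved. The work goes in short steps, Python scripts to look and compute and a shell command to move; the robot and the scene stay as the last step left them, time stands still between calls to the robot, and variables do not carry over. Pictures are saved under pics/ and viewed, about 8 in all and at most 12, crops included, and the job is handed in when it is done.

```bash
ls; mkdir -p pics
cat > h.py <<'E'
import numpy as np, cv2
from scipy.spatial.transform import Rotation as R
from rig import arm, get_image, spotter
def cam(n):
    s=arm.observe(); p=get_image(n)
    if n=='wrist':
        T=np.eye(4);T[:3,:3]=R.from_quat(s['ee_rot']).as_matrix();T[:3,3]=s['tcp_pos']
        M=T@np.array(p['hand_eye']); p['Rc'],p['C']=M[:3,:3],M[:3,3]
    else:
        p['C']=np.array(p['position']); a=np.array(p['attitude'])
        p['Rc']=R.from_quat(a).as_matrix() if a.size==4 else a.reshape(3,3)
    p['f']=240/np.tan(np.radians(p['vfov'])/2)
    return p
def ray(p,u,v):
    d=np.array([(u-p['cx'])/p['f'],(v-p['cy'])/p['f']]); x=d.copy()
    for _ in range(20): x=d/(1+p['k1']*(x@x))
    return p['Rc']@np.array([x[0],x[1],1])
def atz(p,u,v,z):
    r=ray(p,u,v); return p['C']+r*(z-p['C'][2])/r[2]
def proj(p,X):
    c=p['Rc'].T@(np.array(X)-p['C']); x=c[:2]/c[2]; x=x*(1+p['k1']*(x@x))
    return x*p['f']+[p['cx'],p['cy']]
def tri(obs):
    A=np.zeros((3,3));b=np.zeros(3)
    for p,u,v in obs:
        d=ray(p,u,v);d/=np.linalg.norm(d);P=np.eye(3)-np.outer(d,d);A+=P;b+=P@p['C']
    return np.linalg.solve(A,b)
def boxes(p,t):
    return [(round(b['conf'],2),np.round(np.array(b['bbox'])*[640,480,640,480],1)) for b in spotter.boxes_of(p,t)[:2]]
E
python3 - <<'E'
from h import *
s=arm.observe();print({k:np.round(v,3) for k,v in s.items()},arm.tcp_to_grasp)
for n in('top','scene'):
    p=cam(n);cv2.imwrite(f'pics/{n}0.png',p['image']);print(n,p['C'],p['f'],p['k1'],p['attitude'])
    for t in('lockbox','dial','key','key_stand','shackle','shackle_toe','lemon','mug','ramekin','egg_cup','mill'):print(t,boxes(p,t))
E
```

```text
pics
{'time_s': np.float64(0.0), 'joints': array([ 1.042,  0.6  , -0.003,  1.6  ,  0.002,  0.943, -0.08 ]), 'qd': array([-0.001,  0.002, -0.001,  0.001,  0.   ,  0.   , -0.   ]), 'joint_efforts': array([ 0.0000e+00, -7.6508e+01,  1.4970e+00, -2.5235e+01, -5.2000e-02,
        1.7000e-02,  0.0000e+00]), 'tcp_pos': array([ 0.316, -0.652,  0.185]), 'ee_rot': array([ 0.975,  0.224, -0.   , -0.001]), 'contact_force': array([ 0.337, -0.26 ,  0.115]), 'torque': array([-0.001, -0.011,  0.06 ]), 'grip_width': np.float64(1.001)} 0.0188
top [ 0.47420359 -0.02543473  1.23351335] 502.09473124186127 -0.10109144055424604 [ 0.71023974 -0.70359199  0.01765528 -0.01435624]
lockbox [(0.6, array([243. , 209.4, 108.2,  76.3]))]
dial [(0.92, array([255.7, 241. ,  38.8,  39.7]))]
key [(0.51, array([416.1, 272. ,  19.3,   8.3]))]
key_stand [(0.89, array([407.7, 264.8,  27.4,  24.7]))]
shackle [(0.49, array([297.3, 256.5,  32. ,   4. ]))]
shackle_toe [(0.59, array([292.8, 259.9,  35.8,   3.3])), (0.52, array([245.8, 207.5, 108.6,  77.2]))]
lemon [(0.75, array([362.1, 288.9,  37.9,  20.5]))]
mug [(0.89, array(
[... 295 characters left out ...]
rray([338.5, 235.4,  15.6,  41.8])), (0.71, array([253.1, 248. , 134. , 104.5]))]
dial [(0.75, array([302.7, 269.3,  47.2,  34.1])), (0.33, array([338.7, 213.3,  26.6,  23. ]))]
key [(0.51, array([400.8, 232.6,   8.1,  24.2]))]
key_stand [(0.8, array([388.2, 250.4,  34. ,  11.3]))]
shackle [(0.74, array([342. , 237.5,  12.1,  38.7])), (0.49, array([400.2, 235.1,  12.2,  22.2]))]
shackle_toe [(0.72, array([338.5, 237.9,  16.4,  33.2]))]
lemon [(0.97, array([399.7, 258.8,  25.8,  25.8]))]
mug [(0.86, array([341.1, 212.7,  24.3,  23.8]))]
ramekin [(0.89, array([313.3, 230. ,  28.7,  21.9]))]
egg_cup [(0.85, array([125. , 324.5,  33.8,  45.4]))]
mill [(0.74, array([179.5, 339.3,  26.6,  55.6]))]
```

View pics/top0.png

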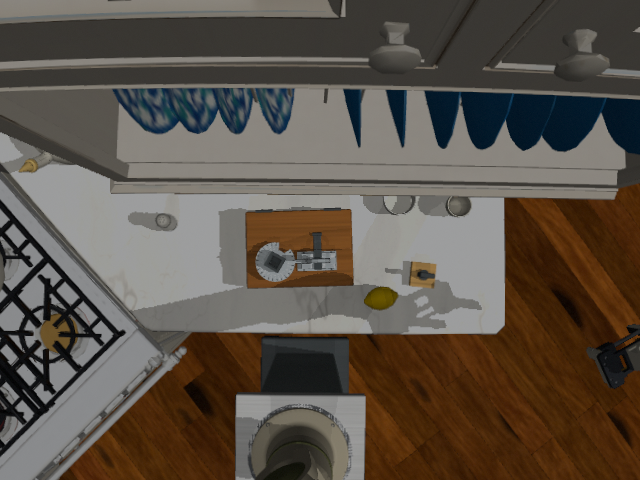

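View pics/scene0.png

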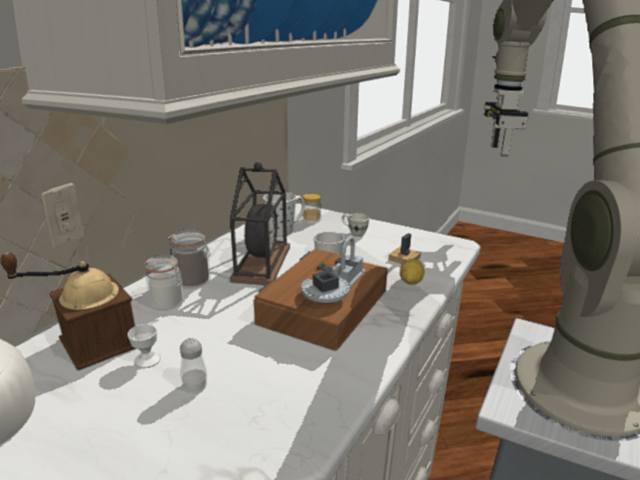

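The top view shows the box at about (300,248), with the dial at (275,262), the guide and shackle at (317,260), and the key in its stand at (424,274). The lemon is close by at (380,298). Next I'll work out rough positions for the moves.

Run:
```python
from h import *
p=cam('top');q=cam('scene')
print('attR',np.round(p['Rc'],3))
for n,u,v,z in [('stand',421.5,277,.016),('keytop',425,275,.065),('dial',275,261.5,.089),('hub',275,261,.108),('boxTL',247,212,.06),('boxTR',351,210,.06),('boxBR',353,286,.06),('boxBL',247,288,.06),('shackle',313,258.5,.14),('lemon',381,299,.02),('cab edge row',360,190,.5)]:
    print(n,np.round(atz(p,u,v,z),3))
print('key tri',tri([(p,425,275),(q,405,238)]))
w=cam('wrist');print(w['f'],w['k1'],np.round(w['hand_eye'],3),np.round(w['C'],3),np.round(w['Rc'],2))
s=arm.observe();print(R.from_quat(s['ee_rot']).as_matrix().round(3))
```

```text
attR [[ 0.009 -0.999  0.045]
 [-1.    -0.01  -0.004]
 [ 0.005 -0.045 -0.999]]
stand [ 0.443 -0.292  0.016]
keytop [ 0.449 -0.289  0.065]
dial [0.477 0.059 0.089]
hub [0.478 0.058 0.108]
boxTL [0.593 0.129 0.06 ]
boxTR [ 0.6   -0.116  0.06 ]
boxBR [ 0.422 -0.121  0.06 ]
boxBL [0.415 0.126 0.06 ]
shackle [ 0.484 -0.027  0.14 ]
lemon [ 0.389 -0.193  0.02 ]
cab edge row [ 0.582 -0.095  0.5  ]
key tri [ 0.44809322 -0.29139608  0.05753251]
407.1223420045844 -0.09365041228733607 [[-0.    -0.97  -0.244  0.066]
 [ 1.    -0.     0.001 -0.   ]
 [-0.001 -0.244  0.97  -0.198]
 [ 0.     0.     0.     1.   ]] [ 0.376 -0.623  0.384] [[ 0.44 -0.87 -0.22]
 [-0.9  -0.42 -0.11]
 [ 0.    0.24 -0.97]]
[[ 0.9    0.437 -0.   ]
 [ 0.437 -0.9   -0.   ]
 [-0.     0.    -1.   ]]
```

```bash
python3 -m jog '[[[100,0.039,-0.038,0,0,0,0],[100,0.039,-0.038,0,0,0,0],[100,0.039,-0.038,0,0,0,0],[100,0.039,-0.038,0,0,0,0],[100,0.039,-0.038,0,0,0,0],[100,0.04,-0.038,0,0,0,0],[100,0.04,-0.039,0,0,0,0]]]' && python3 -m jog '[[[100,0,0,0,0,0,-0.18],[100,0,0,0,0,0,-0.18],[100,0,0,0,0,0,-0.18],[100,0,0,0,0,0,-0.18],[100,0,0,0,0,0,-0.18],[100,0,0,0,0,0,-0.18],[100,0,0,0,0,0,-0.04],[100,0,0,0,0,0,0]]]'
python3 - <<'E'
from h import *
w=cam('wrist');cv2.imwrite('pics/w1.png',w['image'])
for t in('key','key_stand','lemon','lockbox','shackle','dial'):print(t,boxes(w,t))
s=arm.observe();print(s['tcp_pos'],R.from_quat(s['ee_rot']).as_matrix().round(3),s['joints'])
E
```

```text
time_s: 2.22
tcp_pos: [0.448, -0.2904, 0.1861]
ee_rot: [0.975, 0.224, 0.0, 0.0]
contact_force: [1.1, 0.6, 1.0]
grip_width: 1.002
time_s: 3.22
tcp_pos: [0.4473, -0.2921, 0.1859]
ee_rot: [0.708, 0.706, 0.0, 0.0]
contact_force: [0.2, 1.2, -0.6]
grip_width: 1.0
key [(0.75, array([303.1, 198.9,  33.7,  50.3])), (0.54, array([215.7,  46. ,  69.5, 101.7]))]
key_stand []
lemon [(0.61, array([217. ,  48.3,  68.8, 100.5]))]
lockbox [(0.67, array([286.9,   0. , 220.8,  16.5]))]
shackle []
dial []
[ 0.44739268 -0.29187302  0.1858206 ] [[-0.001  1.    -0.   ]
 [ 1.     0.001 -0.   ]
 [-0.    -0.    -1.   ]] [ 0.71810024  0.38935936 -0.33197857  2.02083539  0.18090691  0.75897794
  0.27797433]
```

View pics/w1.png

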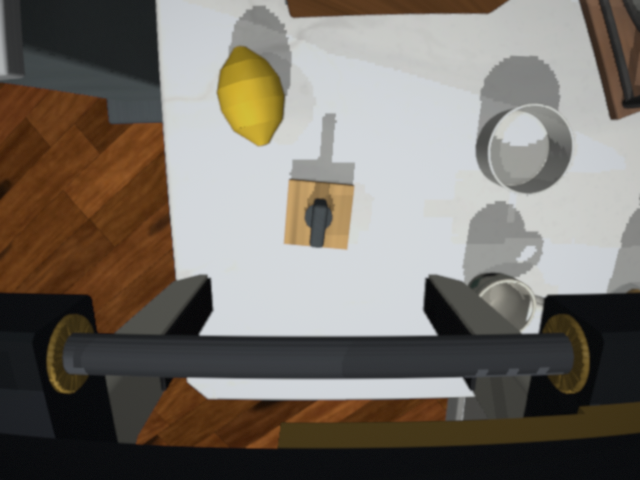

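The key is at (318,222) on its stand, whose corners are near (290,180), (354,184), (349,249) and (285,243). I'll fit the stand, then overlay the key model on the picture.

```bash
cat >> h.py <<'E'
def overlay(p,polys,name,roi,k):
    x,y,w,h=roi; im=cv2.resize(p['image'][y:y+h,x:x+w],None,fx=k,fy=k,interpolation=cv2.INTER_CUBIC)
    for c,P in polys:
        q=np.array([(proj(p,X)-[x,y]+.5)*k for X in P]).astype(np.int32); cv2.polylines(im,[q],True,c,1)
    cv2.imwrite(name,im)
def rect(c,yaw,a,b,z):
    C,S=np.cos(yaw),np.sin(yaw); return [[c[0]+C*i*a-S*j*b,c[1]+S*i*a+C*j*b,z] for i,j in((1,1),(-1,1),(-1,-1),(1,-1))]
E
python3 - <<'E'
from h import *
w=cam('wrist')
hsv=cv2.cvtColor(w['image'],cv2.COLOR_BGR2HSV)
m=cv2.inRange(hsv,(8,90,80),(25,220,255));mm=np.zeros_like(m);mm[165:260,270:370]=m[165:260,270:370]
c=max(cv2.findContours(mm,0,2)[0],key=cv2.contourArea);r=cv2.minAreaRect(cv2.convexHull(c));print(r)
P=np.array([atz(w,u,v,.016) for u,v in cv2.boxPoints(r)]);print(P.round(4),np.linalg.norm(P[0]-P[1]),np.linalg.norm(P[1]-P[2]))
c0=P.mean(0)
d=P[1]-P[0];yaw=(np.arctan2(d[1],d[0])+np.pi/4)%(np.pi/2)-np.pi/4
d=cv2.inRange(w['image'],(0,0,0),(85,85,85))[165:260,270:370]
n,l,st,ce=cv2.connectedComponentsWithStats(d)
for i in range(1,n):
    if st[i,4]>100: print(st[i]+[270,165,0,0,0],ce[i]+[270,165])
print(c0,np.degrees(yaw))
polys=[((0,255,0),rect(c0,yaw,.03,.03,.016)),((0,0,255),rect(c0,yaw,.006,.018,.065)),((255,0,255),rect(c0,yaw,.006,.018,.025))]
overlay(w,polys,'pics/k1.png',(260,160,120,100),6)
E
```

```text
((318.18585205078125, 213.87774658203125), (63.84065628051758, 63.77118682861328), 5.314545154571533)
[[ 0.4143 -0.3225  0.016 ]
 [ 0.4207 -0.2632  0.016 ]
 [ 0.4782 -0.2685  0.016 ]
 [ 0.4739 -0.3282  0.016 ]] 0.05961013359880442 0.05770900714874265
[306 199  25  47 812] [317.95935961 220.25246305]
[ 0.44677924 -0.29560844  0.016     ] -6.2294731248744
```

View pics/k1.png

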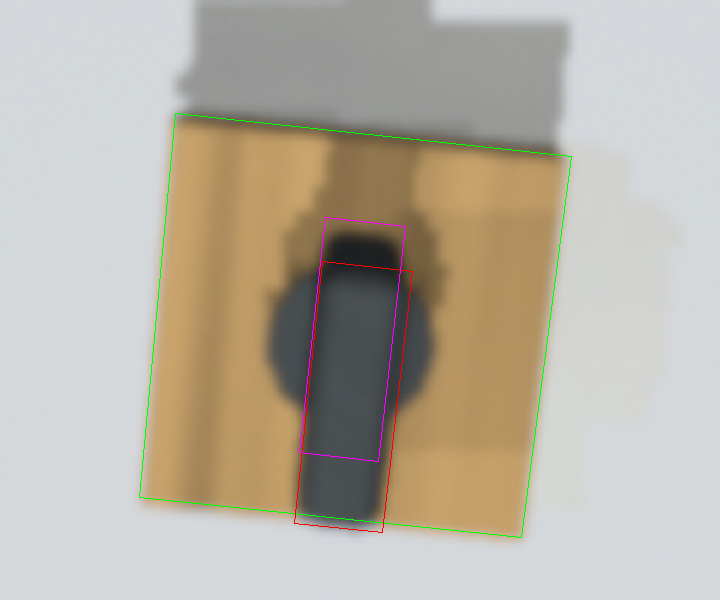

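The overlay fits to about 1 mm: the key is at (0.446, -0.2955) with yaw about -6°. I'll descend and grasp it.

```bash
python3 -m jog '[[[100,-0.004,-0.0014,0,0,0,0.1],[100,0,0,0.05,0,0,0],[100,0,0,0.05,0,0,0],[100,0,0,0.03,0,0,0],[100,0,0,0.023,0,0,0],[100,0,0,0,0,0,0]]]' && python3 -m jog '[[[0,0,0,0,0,0,0],[0,0,0,0,0,0,0],[0,0,0,0,0,0,0],[0,0,0,0,0,0,0],[0,0,0,0,0,0,0],[0,0,0,0,0,0,0],[0,0,0,0,0,0,0],[0,0,0,0,0,0,0]]]' 40
```

```text
time_s: 4.38
tcp_pos: [0.4452, -0.2954, 0.0314]
ee_rot: [0.741, 0.671, -0.001, -0.001]
contact_force: [0.3, 0.2, 1.0]
grip_width: 0.998
time_s: 5.38
tcp_pos: [0.4459, -0.2959, 0.0327]
ee_rot: [0.741, 0.671, -0.0, -0.0]
contact_force: [-0.2, -0.2, -0.1]
grip_width: 0.187
```

```bash
python3 -m jog '[[[0,0,0,0,0,0,0],[0,0,0,0,0,0,0],[0,0,0,0,0,0,0]]]' && python3 -m jog '[[[0,0,0,-0.03,0,0,0],[0,0,0,-0.05,0,0,0],[0,0,0,-0.05,0,0,0],[0,0,0,-0.04,0,0,0],[0,0,0,0,0,0,0]]]'
```

```text
time_s: 5.75
tcp_pos: [0.446, -0.296, 0.0328]
ee_rot: [0.741, 0.671, -0.0, -0.0]
contact_force: [-0.2, 0.9, -0.2]
grip_width: 0.008
time_s: 6.38
tcp_pos: [0.4474, -0.2969, 0.2058]
ee_rot: [0.741, 0.671, 0.001, 0.003]
contact_force: [0.0, 0.5, -1.3]
grip_width: 0.004
```

The gripper shut completely, so the grasp missed. I'll look again.

Run:
```python
from h import *
w=cam('wrist');print(boxes(w,'key'),boxes(w,'key_stand'))
s=arm.observe();print(s['tcp_pos'],s['grip_width'])
for dz in(0,-.0188):print(proj(w,s['tcp_pos']-np.array([0,0,dz])))
c0=[.446,-.2955];overlay(w,[((0,0,255),rect(c0,-.1,.006,.018,.065)),((0,255,0),rect(c0,-.1,.03,.03,.016))],'pics/w2.png',(160,140,320,240),2.5)
```

```text
[(0.8, array([305.6, 188.7,  26.4,  48.9]))] [(0.92, array([288.7, 174. ,  61. ,  59.4]))]
[ 0.44530193 -0.29580807  0.20202798] 0.006403916291321742
[315.66381821 265.83287073]
[315.69282683 278.19581118]
```

View pics/w2.png

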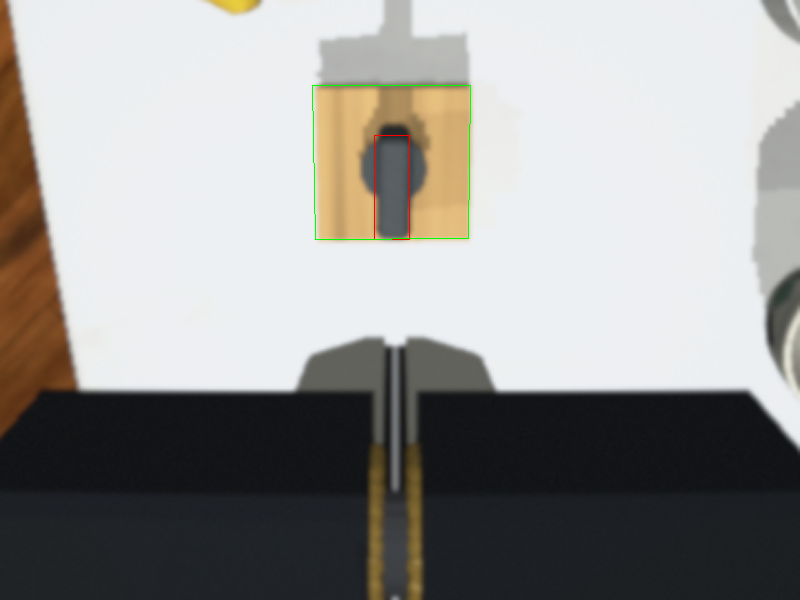

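The key hasn't moved and it lines up with the overlay. The fingertips, though, appear higher up the tool than the TCP should be. I'll compare the TCP with the fixed scene camera.

Run:
```python
from h import *
ims=[]
for n in('scene','top'):
    p=cam(n);s=arm.observe();t=np.array(s['tcp_pos']);A=R.from_quat(s['ee_rot']).as_matrix()
    u=proj(p,t);print(n,u,proj(p,t-A[:,2]*.0188))
    x,y=(u-[40,60]).astype(int);x=max(0,min(x,560));y=max(0,min(y,380))
    c=[(t+A@[0,0,-z]) for z in(0,.0188,.04,.0838)]
    overlay(p,[((0,0,255),[a+A@[.003,0,0],a-A@[.003,0,0]]) for a in c],f'pics/{n}1.png',(x,y,80,100),5)
    ims.append(cv2.imread(f'pics/{n}1.png'))
cv2.imwrite('pics/g1.png',np.hstack(ims))
```

```text
scene [411.5041401  181.23725876] [412.16349754 173.4656196 ]
top [442.66191198 278.28602764] [445.06016635 278.53976576]
```

View pics/g1.png

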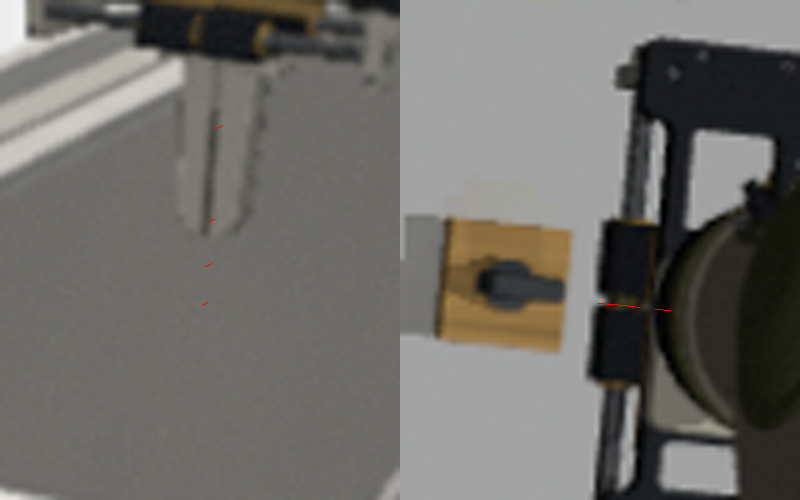

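Both cameras agree: the real fingertips end about 31 mm short of the reported TCP, along the tool's z. I'll allow for that, so the grasp point is about 50 mm behind the reported TCP, and grasp again.

```bash
python3 -m jog '[[[60,0,0,0.03,0,0,0],[60,0,0,0.03,0,0,0],[60,0,0,0.03,0,0,0],[60,0,0,0.02,0,0,0],[60,0,0,0.01,0,0,0],[60,0,0,0,0,0,0]]]' && python3 -m jog '[[[60,0,0,0.02,0,0,0],[60,0,0,0.02,0,0,0],[60,0,0,0.02,0,0,0],[60,0,0,0.022,0,0,0],[60,0,0,0,0,0,0]]]' 40 && python3 -m jog '[[[0,0,0,0,0,0,0],[0,0,0,0,0,0,0],[0,0,0,0,0,0,0],[0,0,0,0,0,0,0],[0,0,0,0,0,0,0],[0,0,0,0,0,0,0],[0,0,0,0,0,0,0]]]' 40
```

```text
time_s: 7.38
tcp_pos: [0.4455, -0.2956, 0.0819]
ee_rot: [0.741, 0.671, -0.0, -0.001]
contact_force: [-1.0, 0.4, -0.3]
grip_width: 0.579
time_s: 8.0
tcp_pos: [0.4457, -0.2957, 0.0004]
ee_rot: [0.741, 0.671, -0.0, -0.001]
contact_force: [-0.3, 0.0, 0.7]
grip_width: 0.6
time_s: 8.88
tcp_pos: [0.4463, -0.2961, 0.001]
ee_rot: [0.741, 0.671, 0.0, 0.0]
contact_force: [1.2, -0.5, 3.0]
grip_width: 0.127
```

The opening is 11.8 mm, so the key is held. I'll lift it and hover south of the dial to look at the lock.

```bash
python3 -m jog '[[[0,0,0,-0.02,0,0,0],[0,0,0,-0.05,0,0,0],[0,0,0,-0.05,0,0,0],[0,0,0,-0.06,0,0,0],[0,0,0,-0.05,0,0,0],[0,0,0,0,0,0,0]]]' && python3 -m jog '[[[0,0.05,0.001,0,0,0,0],[0,0.05,0.001,0,0,0,0],[0,0.05,0.001,0,0,0,0],[0,0.05,0.001,0,0,0,0],[0,0.048,0.001,0,0,0,0],[0,0,0,0,0,0,0],[0,0,0,0,0,0,0]]]'
python3 - <<'E'
from h import *
s=arm.observe();w=cam('wrist');cv2.imwrite('pics/w3.png',w['image']);cv2.imwrite('pics/w3c.png',cv2.resize(w['image'][0:330,60:500],None,fx=1.8,fy=1.8,interpolation=2))
np.savez('w3.npz',tcp=s['tcp_pos'],q=s['ee_rot'],C=w['C'],Rc=w['Rc'],f=w['f'],k1=w['k1'],cx=w['cx'],cy=w['cy'])
for t in('dial','shackle','lockbox','key'):print(t,boxes(w,t))
print(s['tcp_pos'],s['grip_width'],np.round(s['joints'],2))
E
```

```text
time_s: 9.62
tcp_pos: [0.4473, -0.2968, 0.2342]
ee_rot: [0.741, 0.671, 0.001, 0.003]
contact_force: [-0.4, 0.6, -0.9]
grip_width: 0.124
time_s: 10.5
tcp_pos: [0.4746, -0.0503, 0.2298]
ee_rot: [0.741, 0.671, -0.001, -0.001]
contact_force: [0.4, -0.6, -1.6]
grip_width: 0.127
dial [(0.94, array([247.4,  24. , 111.1, 116.3]))]
shackle [(0.56, array([310.4, 140.5,  26.7, 103.6]))]
lockbox [(0.9, array([230.5,   0. , 229.9, 278.4]))]
key [(0.68, array([249.7,  25.7, 112.4, 118.3])), (0.61, array([294.9, 251.3,  47.4,  87.5]))]
[ 0.47458662 -0.05030749  0.22976997] 0.12706127157979002 [ 0.34  0.28 -0.44  2.08  0.16  0.82 -0.3 ]
```

View pics/w3c.png

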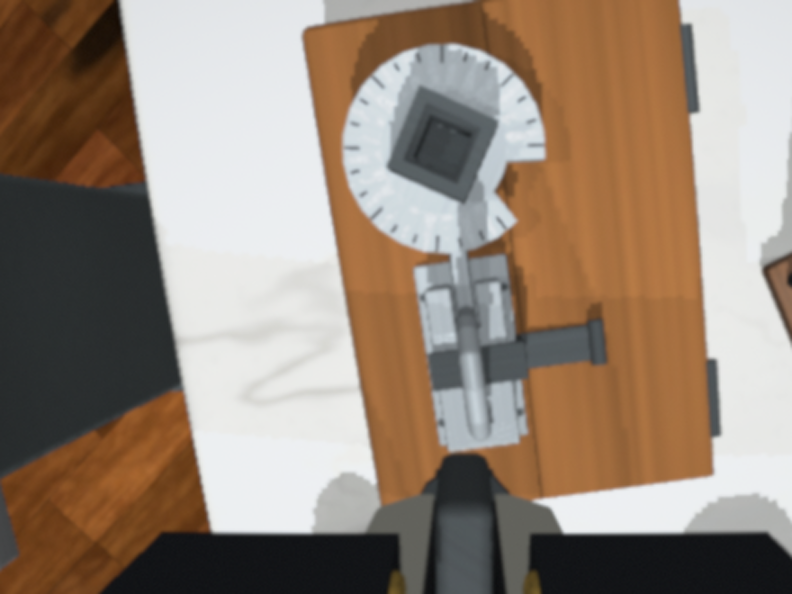

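The notch is at about crop (512,185), to the right of and below the dial centre (443,147), so the dial angle is around 1.1 rad. The hub's corners are clear. I'll measure it.

```bash
cat > m.py <<'E'
from h import *
d=np.load('w3.npz');w={k:d[k] for k in d}
w['image']=cv2.imread('pics/w3.png')
c=lambda x,y:(x/1.8+60-.5+.28,y/1.8-.5+.28)
def pts(L,z): return np.array([atz(w,*c(*q),z) for q in L])
ang=lambda a,b:np.degrees(np.arctan2(*(b-a)[:2][::-1]))
H=pts([(420,86),(497,122),(464,202),(388,165)],.1076)
print('hub',H.mean(0).round(4),[round(np.linalg.norm(H[i]-H[i-1]),4) for i in range(4)],[round(ang(H[i],H[(i+1)%4])%90,1) for i in range(4)])
G=pts([(414,268),(503,254),(524,441),(440,449)],.092)
print('guide',G.mean(0).round(4),[round(np.linalg.norm(G[i]-G[i-1]),4) for i in range(4)],[round(ang(G[i],G[(i+1)%4])%90,1) for i in range(4)])
B=pts([(303,30),(380,500)],.06);print('box left',B.round(4),ang(B[1],B[0]))
B=pts([(678,0),(713,474)],.06);print('box right',B.round(4),ang(B[1],B[0]))
D=pts([(344,147),(545,147),(443,43),(443,252)],.0856);print('disc',D.round(4))
N=pts([(545,160),(516,220),(500,185)],.0856);print('notch',N.round(4))
S=pts([(466,311),(481,432)],.145);print('bow',S.round(4),S.mean(0),ang(S[1],S[0]))
A=R.from_quat(d['q']).as_matrix();t=d['tcp']
for x in(.006,.008):print('plug front',(proj(w,t+A@[x,0,.0-.002])-[60,0])*1.8)
E
python3 m.py
```

```text
hub [0.4748 0.0584 0.1076] [np.float64(0.0344), np.float64(0.0349), np.float64(0.0352), np.float64(0.0353)] [np.float64(60.0), np.float64(61.5), np.float64(58.8), np.float64(60.8)]
guide [ 0.4778 -0.0338  0.092 ] [np.float64(0.0854), np.float64(0.0405), np.float64(0.0876), np.float64(0.0402)] [np.float64(3.1), np.float64(1.6), np.float64(0.0), np.float64(1.8)]
box left [[ 0.4143  0.1236  0.06  ]
 [ 0.4221 -0.1108  0.06  ]] 91.91330437817027
box right [[ 0.5909  0.1204  0.06  ]
 [ 0.5999 -0.114   0.06  ]] 92.2075055901091
disc [[0.4307 0.0646 0.0856]
 [0.5199 0.0555 0.0856]
 [0.4792 0.1038 0.0856]
 [0.4699 0.014  0.0856]]
notch [[0.5195 0.0499 0.0856]
 [0.5043 0.025  0.0856]
 [0.4984 0.041  0.0856]]
bow [[ 0.4782 -0.0085  0.145 ]
 [ 0.4794 -0.0569  0.145 ]] [ 0.47878221 -0.03268706  0.145     ] 91.47898886369977
plug front [467.78463813 467.35021848]
plug front [467.79362751 460.51143324]
```

The hub is at (0.475, 0.0586) with yaw 60.3°, the lock yaw is about 2°, and the notch gives 58.4° as well. I'll move over the dial, turn the tool +66° so the plug lines up, and check.

```bash
python3 -m jog '[[[0,0.036,-0.0035,0,0,0,0],[0,0.036,-0.0035,0,0,0,0],[0,0.0364,-0.0034,0,0,0,0],[0,0,0,0,0,0,-0.165],[0,0,0,0,0,0,-0.165],[0,0,0,0,0,0,-0.165],[0,0,0,0,0,0,-0.165],[0,0,0,0,0,0,-0.165],[0,0,0,0,0,0,-0.165],[0,0,0,0,0,0,-0.162]]]' && python3 -m jog '[[[0,0,0,0.04,0,0,0],[0,0,0,0.04,0,0,0],[0,0,0,0.02,0,0,0],[0,0,0,0,0,0,0],[0,0,0,0,0,0,0]]]'
python3 - <<'E'
from h import *
T=[];
for i in range(4):
    w=cam('wrist');s=arm.observe();T.append(s['tcp_pos'])
t=np.mean(T,0);A=R.from_quat(s['ee_rot']).as_matrix()
print(t,np.degrees(np.arctan2(A[1,0],A[0,0])),A[:,2].round(4),np.round(s['joints'],2))
c=[.475,.0586];y=np.radians(60.3)
P=[((0,255,0),rect(c,y,.018,.018,.1076)),((0,255,0),rect(c,y,.0095,.0095,.1076)),
 ((0,0,255),rect(t,y,.006,.006,t[2]+.002)),((255,0,255),rect(t,y,.008,.008,t[2]+.02))]
overlay(w,P,'pics/w4.png',(190,100,260,200),3)
E
```

```text
time_s: 12.0
tcp_pos: [0.4759, 0.0584, 0.2307]
ee_rot: [0.254, 0.967, -0.0, -0.0]
contact_force: [-0.4, -0.6, -1.0]
grip_width: 0.126
time_s: 12.62
tcp_pos: [0.4763, 0.0591, 0.1315]
ee_rot: [0.256, 0.967, 0.0, 0.0]
contact_force: [1.6, 0.4, -0.2]
grip_width: 0.127
[0.47643495 0.05913341 0.13172024] 150.30735288498389 [ 0.0016 -0.     -1.    ] [ 0.24  0.46 -0.65  2.18  0.46  0.64  0.31]
```

View pics/w4.png

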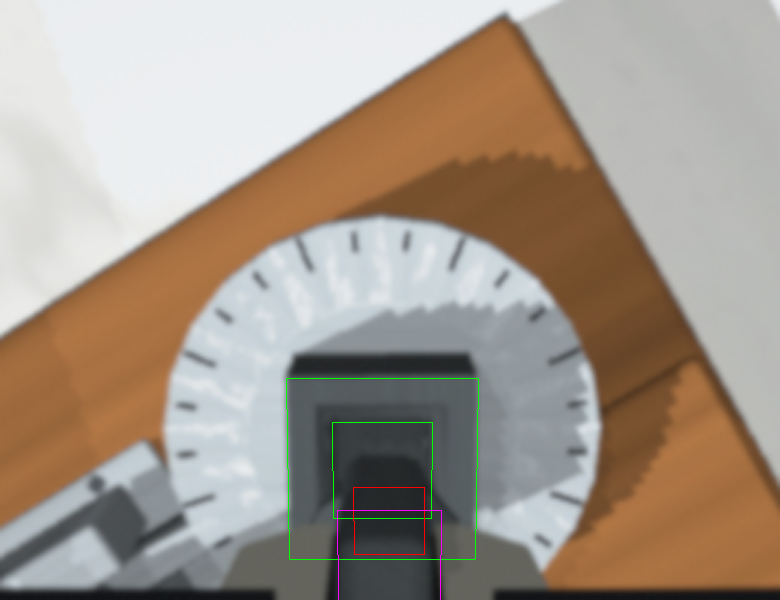

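The hub outline and angle match. The plug's front edge isn't clear, so I'll enhance the contrast to check where the key sits in the hand.

Run:
```python
from h import *
w=cam('wrist');s=arm.observe();t=np.array(s['tcp_pos']);im=w['image'][200:300,270:370].astype(float)
w['image'][200:300,270:370]=np.clip(255*(im/130)**.6,0,255).astype(np.uint8)
y=np.radians(60.3);A=R.from_quat(s['ee_rot']).as_matrix()
circ=[t+A@[.013*np.cos(a),.013*np.sin(a),-.02] for a in np.linspace(0,6.28,40)]
overlay(w,[((0,0,255),rect(t,y,.006,.006,t[2]+.002)),((255,0,255),rect(t,y,.008,.008,t[2]+.006)),((0,255,255),circ)],'pics/w5.png',(270,200,100,100),6)
```

```text
(no output)
```

View pics/w5.png

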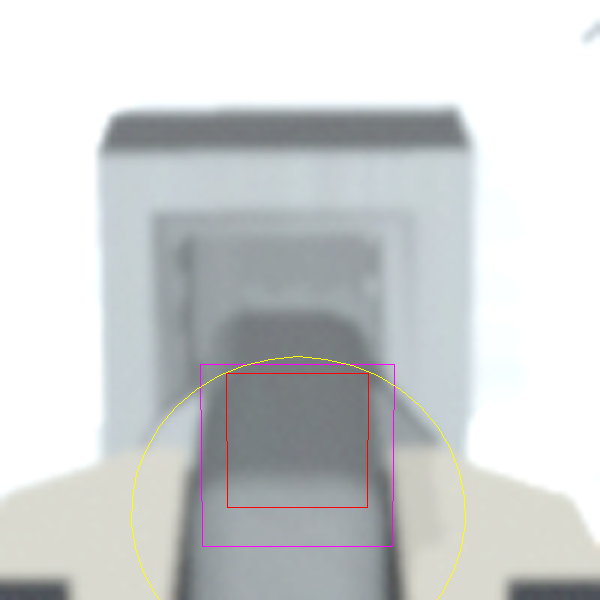

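The flange and head fit the predicted outline to within about 1 mm. I'll make a small correction and start inserting.

```bash
python3 -m jog '[[[0,0.0005,-0.0011,0.01,0,0,0],[0,0,0,0.01,0,0,0],[0,0,0,0.006,0,0,0],[0,0,0,0.004,0,0,0],[0,0,0,0.003,0,0,0],[0,0,0,0,0,0,0]]]' && python3 -m jog '[[[0,0,0,0.003,0,0,0],[0,0,0,0.003,0,0,0],[0,0,0,0,0,0,0]]]'
```

```text
time_s: 13.62
tcp_pos: [0.4748, 0.0586, 0.0977]
ee_rot: [0.256, 0.967, -0.0, -0.0]
contact_force: [-0.0, 0.0, -0.8]
grip_width: 0.127
time_s: 14.0
tcp_pos: [0.4747, 0.0585, 0.0916]
ee_rot: [0.256, 0.967, -0.0, -0.0]
contact_force: [0.5, -0.4, -1.5]
grip_width: 0.127
```

Going in with no force. I'll push on until it seats.

```bash
python3 -m jog '[[[0,0,0,0.002,0,0,0],[0,0,0,0.0015,0,0,0],[0,0,0,0,0,0,0]]]' && python3 -m jog '[[[0,0,0,0.0015,0,0,0],[0,0,0,0,0,0,0]]]' && python3 -m jog '[[[0,0,0,0.001,0,0,0],[0,0,0,0,0,0,0]]]'
```

```text
time_s: 14.38
tcp_pos: [0.4747, 0.0585, 0.0882]
ee_rot: [0.256, 0.967, -0.0, -0.0]
contact_force: [-0.3, -0.3, -0.9]
grip_width: 0.126
time_s: 14.62
tcp_pos: [0.4749, 0.0585, 0.0874]
ee_rot: [0.256, 0.967, -0.0, 0.0]
contact_force: [-2.7, -0.7, 10.1]
grip_width: 0.125
time_s: 14.88
tcp_pos: [0.475, 0.0585, 0.0873]
ee_rot: [0.256, 0.967, -0.0, 0.001]
contact_force: [-5.5, -0.9, 24.6]
grip_width: 0.127
```

It's fully seated at z 0.0873 against an expected 0.0876, with a rise in force. I'll ease off a little and turn clockwise. The plug has about 0.2 rad of play in the socket.

```bash
python3 -m jog '[[[0,0,0,-0.001,0,0,0.15],[0,0,0,0,0,0,0.15],[0,0,0,0,0,0,0]]]' && python3 -c "
from rig import arm;print(arm.observe()['torque'])" && python3 -m jog '[[[0,0,0,0,0,0,0.15],[0,0,0,0,0,0,0.15],[0,0,0,0,0,0,0.15],[0,0,0,0,0,0,0.15],[0,0,0,0,0,0,0.15],[0,0,0,0,0,0,0]]]'
python3 - <<'E'
from h import *
s=arm.observe();print(s['torque'],s['contact_force']);A=R.from_quat(s['ee_rot']).as_matrix();print(np.degrees(np.arctan2(A[1,0],A[0,0])),s['tcp_pos'])
w=cam('wrist');cv2.imwrite('pics/w6.png',cv2.resize(w['image'][80:340,160:500],None,fx=2,fy=2,interpolation=2))
E
```

```text
time_s: 15.25
tcp_pos: [0.4757, 0.0591, 0.0874]
ee_rot: [0.397, 0.918, 0.001, 0.001]
contact_force: [0.5, 0.8, 7.9]
grip_width: 0.125
[ 0.16151453 -0.14416608 -0.05654995]
time_s: 16.0
tcp_pos: [0.4758, 0.0591, 0.0874]
ee_rot: [0.705, 0.709, 0.001, 0.001]
contact_force: [-0.3, 0.5, 8.0]
grip_width: 0.125
[ 0.17315128 -0.1421072  -0.06018652] [-0.28497078  0.52125333  8.02961851]
90.28765606692214 [0.4758151  0.05913199 0.08742689]
```

View pics/w6.png

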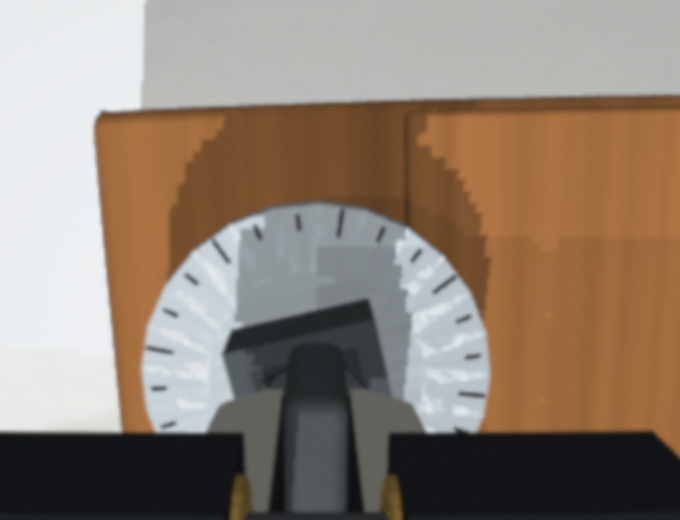

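The dial has followed, with the hub about 13° behind the key as the play predicts. Roughly 12° remain, so I'll continue in small steps and watch the torque.

```bash
T(){ python3 -c "
from rig import arm;print('tz',arm.observe()['torque'][2])"; }
python3 -m jog '[[[0,0,0,0,0,0,0.06],[0,0,0,0,0,0,0.06],[0,0,0,0,0,0,0]]]'|grep rot; T; python3 -m jog '[[[0,0,0,0,0,0,0.04],[0,0,0,0,0,0,0]]]'|grep rot; T;  python3 -m jog '[[[0,0,0,0,0,0,0.03],[0,0,0,0,0,0,0]]]'|grep rot;T
python3 - <<'E'
from h import *
w=cam('wrist');cv2.imwrite('pics/w7.png',cv2.resize(w['image'][80:340,160:500],None,fx=2,fy=2,interpolation=2))
g=w['image'][190:270,255:350];print(boxes(w,'dial'))
p=cam('scene');print(boxes(p,'shackle'))
cv2.imwrite('pics/s2.png',cv2.resize(p['image'][190:330,260:400],None,fx=4,fy=4,interpolation=2))
E
```

```text
ee_rot: [0.746, 0.666, 0.001, 0.0]
tz -0.026388615209826393
ee_rot: [0.759, 0.651, 0.001, 0.0]
tz -0.041014020706353516
ee_rot: [0.769, 0.639, 0.001, 0.0]
tz 0.004135020824270711
[(0.88, array([230.7, 180.4, 173.5, 116.8]))]
[(0.63, array([3.416e+02, 2.339e+02, 3.000e-01, 1.700e+01])), (0.58, array([340.5, 238.1,  14.3,  42.6]))]
```

View pics/w7.png

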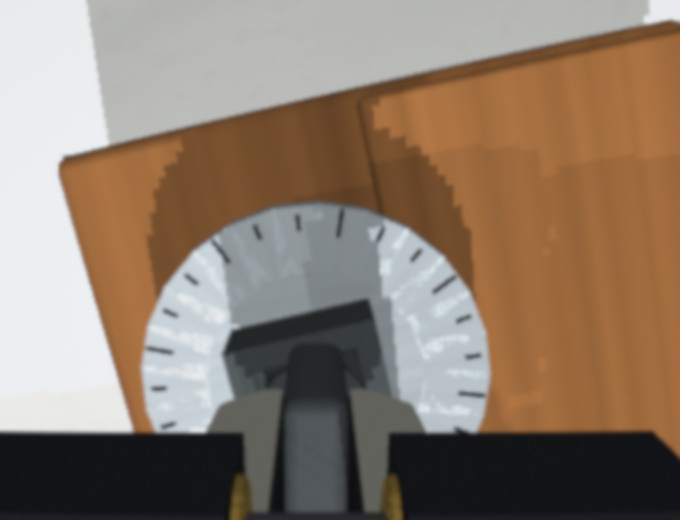

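The plug keeps its 12° lag, so the dial should be near 0. I'll check numerically in the scene camera whether the shackle rose, using template matching with the guide block as a control.

```bash
cat > rise.py <<'E'
from h import *
a=cv2.imread('pics/scene0.png');p=cam('scene');b=p['image']
A=np.array([.4785,-.033,.145]);B=A+[0,0,.006]
print('expected shift for 6 mm',proj(p,B)-proj(p,A),'grip px',proj(p,A))
def tm(x,y,w,h):
    t=cv2.resize(a[y:y+h,x:x+w],None,fx=4,fy=4,interpolation=2);s=cv2.resize(b[y-8:y+h+8,x-8:x+w+8],None,fx=4,fy=4,interpolation=2)
    r=cv2.matchTemplate(s,t,cv2.TM_CCOEFF_NORMED);_,v,_,l=cv2.minMaxLoc(r);return (l[0]/4-8,l[1]/4-8,round(v,3))
u,v=proj(p,A).astype(int)
print('crown',tm(u-9,v-7,18,14),'bow',tm(u-9,v-6,18,22))
g=proj(p,[.478,-.0435,.075]).astype(int);print('guide',tm(g[0]-10,g[1]-4,20,14))
e=proj(p,[.42,.11,.04]).astype(int);print('box',tm(e[0]-10,e[1]-10,20,20))
E
python3 rise.py
```

```text
expected shift for 6 mm [ 0.10128181 -2.77679055] grip px [346.97834889 239.60648917]
crown (5.0, -2.0, 0.339) bow (0.0, -0.25, 0.586)
guide (-0.25, 0.0, 0.944)
box (0.0, 0.0, 0.991)
```

Run:
```python
from h import *
w=cam('wrist');im=w['image']
ang=lambda a,b:np.degrees(np.arctan2(*(b-a)[:2][::-1]))
c=lambda x,y:(x/2+160-.25,y/2+80-.25)
for z,L in((.0856,[(229,344),(368,301)]),(.1076,[(224,353),(373,322)])):
    P=[atz(w,*c(*q),z) for q in L];print(z,np.round(P,4),ang(*P),np.linalg.norm(P[1]-P[0]))
B=[atz(w,*c(*q),.06) for q in((66,160),(640,32))];print('box far edge',np.round(B,4),ang(*B))
# ticks on the dial: unwrap disc at its top, both old and new picture
d=np.load('w3.npz');o={k:d[k] for k in d};o['image']=cv2.imread('pics/w3.png')
def prof(p,cx=.4752,cy=.0587):
    a=np.radians(np.arange(20,165,.5));rs=np.linspace(.036,.042,7)
    pr=[]
    for t in np.radians(np.arange(-180,180,.5)):
        m=np.array([proj(p,[cx+r*np.cos(t),cy+r*np.sin(t),.0856]) for r in rs],np.float32)
        pr.append(cv2.remap(cv2.cvtColor(p['image'],6),m[:,0],m[:,1],1).mean())
    pr=np.array(pr,float);return pr-cv2.blur(pr[None],(31,1)).ravel()
po,pn=prof(o),prof(w)
from scipy.signal import find_peaks
an=np.arange(-180,180,.5)
for q in(po,pn):
    k,_=find_peaks(-q,height=15,distance=8);print([(float(an[i]),int(-q[i])) for i in k])
```

```text
0.0856 [[0.4545 0.0721 0.0856]
 [0.4914 0.0768 0.0856]] 7.170692680462417 0.03716616594427959
0.1076 [[0.4565 0.0761 0.1076]
 [0.4912 0.0771 0.1076]] 1.6485790082940417 0.03471183565148661
box far edge [[0.4169 0.1253 0.06  ]
 [0.5772 0.1308 0.06  ]] 1.9734386295740967
[(-173.0, 24), (-158.5, 22), (-144.5, 33), (-130.0, 23), (-115.5, 21), (-100.5, 33), (-85.0, 22), (-71.5, 29), (-57.0, 36), (-45.5, 33), (-14.5, 31), (-2.5, 39), (12.5, 30), (27.0, 30), (42.0, 32), (57.0, 25), (71.0, 20), (86.0, 30), (100.5, 26), (115.0, 21), (129.5, 33), (144.0, 23), (158.0, 20), (173.0, 34)]
[(-165.0, 48), (-119.0, 28), (-84.0, 26), (-63.5, 16), (-36.0, 40), (-16.5, 65), (-1.5, 43), (13.0, 44), (28.0, 64), (42.5, 46), (57.5, 42), (72.0, 37), (86.5, 25), (101.0, 26), (115.5, 51), (130.0, 39), (144.0, 34), (158.5, 53), (173.0, 40)]
```

The hub edge (1.65°) and the box edge (1.97°) put the dial at 0 within about 1°. I'll release the key, rise, and then compare the shackle's height.

```bash
python3 -m jog '[[[50,0,0,-0.0005,0,0,0],[50,0,0,0,0,0,0],[50,0,0,0,0,0,0],[50,0,0,0,0,0,0],[50,0,0,0,0,0,0]]]' && python3 -m jog '[[[50,0,0,-0.03,0,0,0],[50,0,0,-0.04,0,0,0],[50,0,0,-0.05,0,0,0],[50,0,0,-0.03,0,0,-0.11],[50,-0.055,0,0,0,0,-0.11],[50,-0.055,0,0,0,0,0],[50,0,0,0,0,0,0],[50,0,0,0,0,0,0]]]'
python3 rise.py
python3 - <<'E'
from h import *
s=arm.observe();w=cam('wrist');print(s['tcp_pos'],s['ee_rot'],s['grip_width']);cv2.imwrite('pics/w8.png',w['image'])
for t in('shackle','dial','key','shackle_toe'):print(t,boxes(w,t))
np.savez('w8.npz',C=w['C'],Rc=w['Rc'],f=w['f'],k1=w['k1'],cx=w['cx'],cy=w['cy'],tcp=s['tcp_pos'])
p=cam('scene');a=cv2.imread('pics/scene0.png')
f=lambda i:cv2.resize(i[215:305,295:375],None,fx=5,fy=5,interpolation=2)[:430]
l=cv2.resize(w['image'][40:300,200:440],None,fx=1.65,fy=1.65,interpolation=2)[:430]
x=np.hstack([f(a)[:, :260*400//400][:,100:400] if 0 else f(a)[:,80:360],f(p['image'])[:,80:360]]);h=l.shape[0]
print(x.shape,l.shape)
y=np.zeros((430,x.shape[1]+min(l.shape[1],240*2),3),np.uint8);y[:,:x.shape[1]]=x;y[:h,x.shape[1]:]=l[:, :y.shape[1]-x.shape[1]] if l.shape[1]>=y.shape[1]-x.shape[1] else np.pad(l,((0,0),(0,y.shape[1]-x.shape[1]-l.shape[1]),(0,0)))
cv2.imwrite('pics/c8.png',y[:,:800] if y.shape[1]>800 else y)
E
```

```text
time_s: 17.85
tcp_pos: [0.4747, 0.0585, 0.0872]
ee_rot: [0.77, 0.638, -0.0, -0.0]
contact_force: [-0.8, -1.1, 0.6]
grip_width: 0.497
time_s: 18.85
tcp_pos: [0.4723, -0.0509, 0.2373]
ee_rot: [0.695, 0.719, 0.0, -0.0]
contact_force: [0.1, 1.1, -0.3]
grip_width: 0.504
expected shift for 6 mm [ 0.10128181 -2.77679055] grip px [346.97834889 239.60648917]
crown (0.0, -0.75, 0.723) bow (0.0, -0.5, 0.823)
guide (-0.25, 0.0, 0.94)
box (0.0, 0.0, 0.991)
[ 0.4723867  -0.05026546  0.23727208] [ 6.94932654e-01  7.19074795e-01  1.10082307e-04 -1.82092491e-04] 0.500555780446553
shackle [(0.73, array([320.4, 121.8,  15.4, 122.8]))]
dial [(0.89, array([270.6,  27. , 111.1, 109.2])), (0.53, array([321.8, 123.5,  12.9, 125.3]))]
key [(0.6, array([309.5,  46.1,  36.2,  61.5]))]
shackle_toe [(0.92, array([320.5, 122.4,  14.4, 123. ]))]
(430, 560, 3) (429, 396, 3)
```

Run:
```python
from h import *
w=cv2.imread('pics/w8.png');a=cv2.imread('pics/scene0.png');b=cam('scene')['image'];cv2.imwrite('pics/scene8.png',b)
r=lambda i,k:cv2.resize(i,None,fx=k,fy=k,interpolation=2)
cv2.imwrite('pics/c8.png',np.hstack([r(w[20:260,250:400],2.4),r(a[222:318,329:365],6),r(b[222:318,329:365],6)]))
```

```text
(no output)
```

View pics/c8.png

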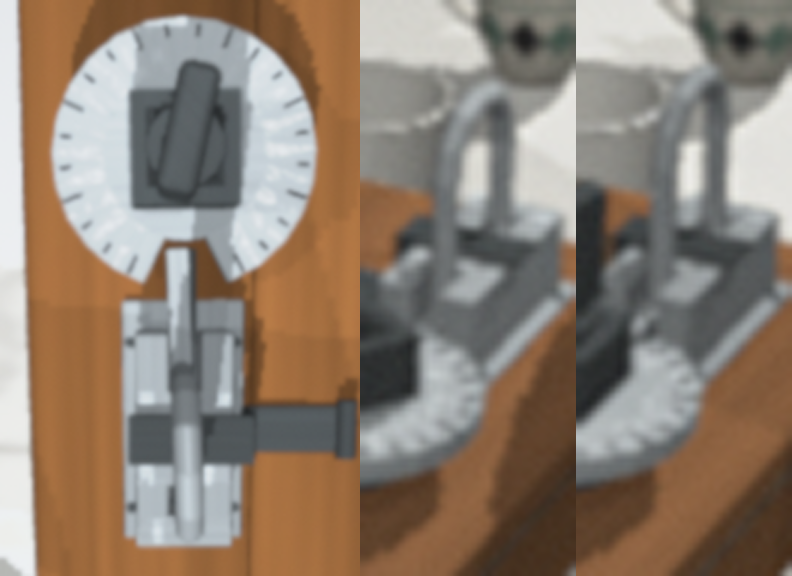

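It has clicked. In the scene camera the crown rose from crop row 82 to 66, about 2.7 px or 6 mm, and the wrist view shows the notch over the toe. The key is in the dial with its flange on the hub. Now I'll locate the bow.

Run:
```python
from h import *
d=np.load('w8.npz');w={k:d[k] for k in d}
c=lambda x,y:(x/2.4+250-.3,y/2.4+20-.3)
for q in((183,385),(187,460),(188,530),(188,542)):print(q,np.round(atz(w,*c(*q),.151),4))
print(np.round(atz(w,*c(180,248),.08),4),'toe tip')
print('pred crown ends',[(proj(w,[.4785,y,.151])-[250,20])*2.4 for y in(-.037+.027,-.037,-.037-.027)])
s=arm.observe();A=R.from_quat(s['ee_rot']).as_matrix();print(s['tcp_pos'],np.degrees(np.arctan2(A[1,0],A[0,0])))
```

```text
(183, 385) [ 0.4758 -0.0134  0.151 ]
(187, 460) [ 0.4778 -0.0354  0.151 ]
(188, 530) [ 0.479  -0.0568  0.151 ]
(188, 542) [ 0.4791 -0.0605  0.151 ]
[0.4746 0.0275 0.08  ] toe tip
pred crown ends [array([192.09920806, 373.04297672]), array([188.37721055, 464.5237243 ]), array([184.77282507, 552.21179287])]
[ 0.4724402  -0.05068378  0.23728251] 91.95850656913186
```

```bash
python3 -m jog '[[[50,0.013,0.0061,0,0,0,0],[50,0,0,0.04,0,0,0],[50,0,0,0.04,0,0,0],[50,0,0,0.03,0,0,0],[50,0,0,0.02,0,0,0],[50,0,0,0.01,0,0,0],[50,0,0,0,0,0,0]]]' && python3 -m jog '[[[0,0,0,0,0,0,0],[0,0,0,0,0,0,0],[0,0,0,0,0,0,0],[0,0,0,0,0,0,0],[0,0,0,0,0,0,0],[0,0,0,0,0,0,0],[0,0,0,0,0,0,0]]]' 40
```

```text
time_s: 20.12
tcp_pos: [0.4781, -0.0375, 0.097]
ee_rot: [0.695, 0.719, -0.0, -0.0]
contact_force: [0.1, -0.5, -0.8]
grip_width: 0.506
time_s: 21.0
tcp_pos: [0.4782, -0.0382, 0.0973]
ee_rot: [0.695, 0.719, 0.0, 0.0]
contact_force: [0.1, 0.1, 1.6]
grip_width: 0.084
```

```bash
python3 -m jog '[[[0,0,0,0,0,0,0],[0,0,0,-0.003,0,0,0],[0,0,0,-0.003,0,0,0],[0,0,0,0,0,0,0]]]' && python3 -m jog '[[[0,0,0,-0.006,0,0,0],[0,0,0,-0.008,0,0,0],[0,0,0,-0.008,0,0,0],[0,0,0,0,0,0,0]]]'
```

```text
time_s: 21.5
tcp_pos: [0.4781, -0.0381, 0.1035]
ee_rot: [0.695, 0.719, 0.0, 0.0]
contact_force: [-0.6, 0.6, -1.2]
grip_width: 0.081
time_s: 22.0
tcp_pos: [0.4785, -0.0382, 0.1261]
ee_rot: [0.695, 0.719, 0.0, 0.001]
contact_force: [0.3, 0.6, -1.3]
grip_width: 0.087
```

```bash
python3 -m jog '[[[0,0,0,-0.012,0,0,0],[0,0,0,-0.02,0,0,0],[0,0,0,-0.025,0,0,0],[0,0,0,-0.025,0,0,0],[0,0,0,-0.015,0,0,0],[0,0,0,-0.005,0,0,0],[0,0,0,0,0,0,0],[0,0,0,0,0,0,0],[0,0,0,0,0,0,0]]]'
python3 - <<'E'
from h import *
w=cam('wrist');s=arm.observe();print(s['tcp_pos'],s['contact_force'],s['grip_width'])
for n,p in(('w',w),('scene',cam('scene')),('top',cam('top'))):
    for t in('shackle','key','dial','lemon','mug','ramekin','egg_cup','mill','key_stand'):print(n,t,boxes(p,t))
    cv2.imwrite(f'pics/{n}9.png',p['image'])
    z=s['tcp_pos'][2]+.054
    b=[.4785,-.0375,z-.075];print(n,'pred grip',proj(p,[.4785,-.0375,z]),'bottom',proj(p,b),'toe tip',proj(p,[.475,.0285,z-.07]),'keytop',proj(p,[.475,.0586,.1516]))
E
```

```text
time_s: 23.12
tcp_pos: [0.4777, -0.0381, 0.2267]
ee_rot: [0.695, 0.719, -0.0, -0.0]
contact_force: [0.5, -0.1, -1.5]
grip_width: 0.088
[ 0.47780053 -0.038076    0.22673809] [-0.09172583  0.14994784 -1.10493559] 0.08800029579097829
w shackle [(0.69, array([309.4, 138.6,  19.8, 197.1]))]
w key [(0.94, array([302.3,  59. ,  32.5,  62.7]))]
w dial [(0.79, array([263.5,  37.6, 107.4, 113.5]))]
w lemon [(0.5, array([305.9, 138.9,  24.8, 193.3]))]
w mug []
w ramekin [(0.65, array([262.2,  38.8, 112.2, 112.3])), (0.46, array([303.4,  61.2,  35.1,  59. ]))]
w egg_cup []
w mill [(0.31, array([300.2,  60.9,  38.9,  61.8]))]
w key_stand [(0.6, array([300.4, 388.5,  11.2,  32. ]))]
w pred grip [322.60961227 313.52269063] bottom [321.16956511 257.01810925] toe tip [318.92245437 136.506397  ] keytop [320.30194578  88.73720912]
scene shackle [(0.67, array([334.4, 170.5,  25.3,  51.3]))]
scene key [(0.66, array([314.2, 251. ,  19.8,  30.6])), (0.5, array([339.6, 209.8,  27.9,  27.5]))]
scene dial [(0.92, array([304.3, 273.2,  47.4,  29.8])), (0.35, array([253.2, 246.9, 132.6, 105.3]))]
scene lemon [(
[... 536 characters left out ...]
53 210.12579434] toe tip [334.52996747 218.83403098] keytop [325.94914084 254.27514154]
top shackle []
top key [(0.49, array([256.1, 240.6,  21.4,  41. ]))]
top dial [(0.81, array([258.9, 242. ,  22.8,  38.4]))]
top lemon [(0.7, array([370.6, 286.6,  28.8,  24.3]))]
top mug [(0.95, array([448.9, 197.4,  22.8,  21.1]))]
top ramekin [(0.7, array([381.4, 195.4,  37.4,  17. ]))]
top egg_cup []
top mill [(0.88, array([155.2, 210.3,  23.2,  21.2])), (0.45, array([263.1, 255.8,  10.6,  12.8]))]
top key_stand [(0.73, array([406.9, 262.4,  31.2,  28.4]))]
top pred grip [318.52435544 260.99025869] bottom [318.05865168 261.15135623] toe tip [285.65055105 262.55255518] keytop [273.1306203  262.44955199]
```

All checks agree. The shackle's underside is at about 0.206 m, well above the key's top at 0.152 m, and the force is steady at its weight. I'll hand it in.

```bash
python3 -c "
from rig import arm;print(arm.finish_job())"
```

```text
the job is handed in; nothing more can be done
None
```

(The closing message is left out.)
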